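# Press spacer plates flat in a stacking nest

### The job

The brass spacer plate is sitting high on the spring rollers of the blue-based stacking nest: push it straight down with the closed fingertips until you feel it lie flat and firm on the floor of the nest. Only then lay the copper plate on the rollers above it, let go of it, and press it down the same way until it lies flat on the brass plate; leave the brass weight and the cork block where they are.

Things in the scene. Friction and masses are not known exactly. Their poses are not given: they have to be found in the camera images.
- nest: Stacking nest fixed to the bench: blue base 92 x 156 x 12 mm, four aluminium corner guides (straight to 46 mm, sloping lead-in up to 51 mm above the bench). Origin at the centre of its underside, z up, local y along the pocket's length. Pocket 48 (x) x 84 (y) mm, 2 mm more than a plate on every side. Its long sides (local +x, -x) are open for 56 mm between the guides, room for fingers astride a plate.
- nest_floor (a point): Centre of the pocket's floor, which is the top of the blue base, 12 mm above the nest's origin; same axes. Fully pressed down, the brass plate's underside is at this floor and the copper plate's 10 mm above it.
- nest_perch (a point): Centre of the pocket, 43 mm above the nest's origin: a plate laid in rests here with its underside, its ends on two white spring rollers (16 mm diameter, at the pocket's +y and -y ends), perhaps a little tilted. Pressed near its middle it clicks down past the rollers in bumps of 3 to 15 N, one end maybe before the other, with little force between; only below them does it meet firm support.
- plate_a: Brass-yellow flat plate 44 x 80 x 10 mm, about 0.15 kg, two dark hole marks near its ends. Origin at the centre of its underside, z up, local y along its 80 mm length. Starts in the nest's pocket resting high on the two rollers (underside 43 mm above the nest's origin).
- plate_b: Copper-red flat plate of the same size, 44 x 80 x 10 mm, about 0.15 kg. Origin at the centre of its underside, z up, local y along its 80 mm length. Starts lying flat on the bench; can be gripped across its 44 mm width. Either way round or up is the same. If one end of a plate stays up under a roller, pressing on that end sends it down.
- brass_weight: Small turned brass weight, 35 mm diameter, 44 mm high, standing on the bench; origin at the centre of its underside. A bystander: leave it.
- cork_block: Brown cork sanding block 51 x 86 x 29 mm on the bench at the back; origin at the centre of its underside. A bystander: leave it.
There are look-alikes about, which are no part of the job. Of the things shaped like the plate_a, the brass one is meant. Leave any grey or white look-alike of the plate_b alone.

How it is judged:
By the outcome, as a careful person would: the job done as asked, in the order asked, and still so for the second after the job is handed in, with the robot touching nothing.
It also fails if it takes over 54 s, if anything falls off the work surface, if the arm or the gripper's body presses on something with over 40 N, if the wrist force passes 120 N, or if a joint passes its speed limit or range.

### The arm

A 6-joint arm with a two-finger parallel gripper is mounted at the origin on a cart in front of the work surface, level with it; the furniture and walls round the work are solid. World frame = base frame: x ahead of the robot, y to its left, z up, the work surface at z = 0. Lengths are in m, angles in rad, forces in N, time in s.
With the tool pointing down it reaches from about 0.35 to 0.85 m from the base axis. Payload 8.1 kg.
Tool frame: the origin (TCP) lies midway between the tips of the shut fingers; the grasp point (between the pads) lies robot.grip_depth behind it (robot.grip_depth is the distance from the TCP to the grasp point, in m); z points along the fingers, y is the line along which they close (so a half turn about z gives the same grasp; the last joint's range is limited). The gripper opens to 93 mm and grips with 3 to 60 N. Pads are 15 mm wide; open, the fingers measure 128 mm over their backs; the gripper's body (75 mm by 188 mm) begins 65 mm behind the grasp point.
Start: joints at [-1.223, 0.13, 1.488, -0, 1.523, -0.085], TCP at [0.252, -0.545, 0.219] pointing down, gripper open.
Joint ranges: [-2.96, 2.96], [-0.89, 2.26], [0.02, 2.5], [-1.34, 4.48], [0, 2.73], [-2.66, 2.66]. Speed limits (rad/s): [2.39, 2.39, 2.79, 3.14, 3.14, 3.14].

### API

Orientations are given as a rotation vector (axis times angle).
In Python, from plant import robot gives the robot as it stands.
- The arm moves only by the tool carry_out, never from a script. Its argument "rows" is a list of rows, each a list of 6 numbers: the shift along the tool's x, y, z in m, then the turn, a rotation vector about the tool's x, y, z in degrees. A call has 1 to 12 rows; each row is the pose to reach, as a shift and turn from the pose commanded when the call began, along the tool's axes at that moment; what a row does not reach only later rows make up. A row lasts 1/8 s, in which the tool goes at most 62.5 mm and 10.7 degrees, less where a joint would pass 70% of its speed; a pose out of reach is approached as far as the arm can. A call with a gripper value outside its range is refused whole. "jaw" is the closure in counts, from 0 (fully open) to 255 (shut), set as the call begins (left out, the last holds). The fingers move at their own pace and stop on an object; "force" is the grip in N (left out, the last holds). Time passes only in rows, so rows that repeat a pose let the fingers close. It gives the time, the measured TCP pose, the force, the opening and the grip force at its end, in the units of the state.
- robot.read_state(): the state, without advancing time (a new reading comes with each control period).
- robot.read_camera(name): name is "side" or "top" or "wrist"; returns the picture (400x640x3 uint8, red, green, blue); there is no depth.
- robot.camera_model(name): a dict with "fx", "fy", "cx", "cy" (pixels), "R" (3x3) and "t" (3): a world point X has camera coordinates R X + t; the wrist camera has in their place "mount" (4x4, takes a point from camera to tool coordinates, whose origin is the TCP and whose axes are the flange's). Camera axes: x right, y down, z forward; pixel columns grow to the right and rows downward; lengths in m; the calibration is good to about 2 mm. A picture is of the moment at which its call begins: read the wrist's pose just before it. camera_model takes no time and is no camera call.
- robot.close_job(): hands the job in; it is judged then, once.
Trained networks look in the newest picture that a camera, given by its name, has taken for a name from the list of things; names that differ only in an ending like _2 or _b are one class to them, and where a whole thing is asked for, a point or a joint stands for the part that bears it (a point fixed in the world has none). Each returns a list of dicts, best first, with "conf" (0 to 1); they miss things now and then, are a little off and sometimes report something else, mostly with a low value. They report only what shows in the picture. A call takes as long as a camera call. They do not tell look-alikes from the thing itself.
- robot.outline_of(camera, target): "pixels" (400x640 bool, what is visible of it) and "pixel" ([column, row] in pixels, amid what is visible of it).
The state is a dict: "t": time; "q": joint angles; "dq": joint speeds; "joint_torque": joint torques, N m; "tool_pos": TCP position; "orientation": TCP orientation; "force": force on the tool from outside, world axes, zero at the start; "wrist_torque": the same for the moment, N m; "opening": finger opening in m; "gripper_force": force on a finger pad.
Only numpy, scipy, OpenCV 4.12 (cv2) and the standard library are available. Lean on these libraries where they do the work, as an engineer would, in place of code of your own. Each camera call takes 0.05 s, during which the arm holds its last target. There are 200 camera calls.

## Working session

There is one attempt and no reset: what is moved stays moved. The work goes in short steps, Python scripts to look and compute and a tool call to move; the robot and the scene stay as the last step left them, time stands still between calls to the robot, and variables do not carry over. Pictures are saved under pics/ and viewed, at most 10 in all, crops included, and the job is handed in when it is done.

Besides the shell and the picture viewer there is one more tool, called after "Emit:" as a command line: name --pt "numbers of a row" for each row, then --argument value for the rest. carry_out: Moves the arm, as the interface text tells. Its arguments: {"type":"object","properties":{"rows":{"type":"array"},"jaw":{"type":"number"},"force":{"type":"number"}},"required":["rows"]}

```bash
ls; mkdir -p pics
python3 - <<'E'
from plant import robot
import cv2, numpy as np
s=robot.read_state(); print(s['t'],s['tool_pos'],s['orientation'],s['force'],s['opening'],robot.grip_depth)
for c in ['side','top']:
    im=robot.read_camera(c); cv2.imwrite(f'pics/{c}0.png',im[:,:,::-1])
    m=robot.camera_model(c); print(c,{k:np.round(v,4).tolist() for k,v in m.items()})
    for t in ['nest','plate_a','plate_b','brass_weight','cork_block']:
        for d in robot.outline_of(c,t):
            p=d['pixels'].astype(np.uint8); px=im[d['pixels']].mean(0).round() if p.any() else None
            print(t,round(d['conf'],2),np.round(d['pixel']),p.sum(),px,cv2.boundingRect(p))
print({k:np.round(v,4).tolist() for k,v in robot.camera_model('wrist').items()})
a=cv2.imread('pics/side0.png');b=cv2.imread('pics/top0.png')
cv2.imwrite('pics/both0.png',cv2.resize(np.vstack([a,b]),(480,600)))
print(robot.read_state()['t'])
E
```

```text
pics
0.0 [ 0.25149692 -0.54411433  0.21759163] [-3.06651547e+00 -6.74243218e-01  4.09658948e-04] [-0.45505608  0.01800166  0.27367049] 0.09305196179723707 0.0188
side {'fx': 514.8409, 'fy': 514.8409, 'cx': 314.4953, 'cy': 203.8803, 'R': [[0.9774, -0.2101, -0.0229], [-0.1382, -0.5536, -0.8212], [0.1599, 0.8058, -0.5701]], 't': [-0.5423, 0.045, 1.4543]}
nest 0.88 [318. 250.] 1322 [ 89.  94. 101.] (296, 218, 46, 54)
plate_a 0.96 [318. 235.] 406 [196. 162.  89.] (306, 224, 23, 23)
plate_a 0.8 [257. 249.] 254 [ 65. 145. 139.] (247, 242, 23, 16)
plate_a 0.64 [396. 324.] 671 [ 66. 127.  68.] (377, 308, 42, 32)
plate_a 0.64 [254. 160.] 166 [114. 111. 108.] (244, 156, 15, 15)
plate_a 0.63 [290. 158.] 177 [162.  97.  72.] (278, 153, 23, 13)
plate_a 0.55 [328. 151.] 200 [168. 161. 148.] (315, 144, 25, 14)
plate_b 0.96 [318. 235.] 406 [196. 162.  89.] (306, 224, 23, 23)
plate_b 0.8 [257. 249.] 254 [ 65. 145. 139.] (247, 242, 23, 16)
plate_b 0.64 [396. 324.] 671 [ 66. 127.  68.] (377, 308, 42, 32)
plate_b 0.64 [254. 160.] 166 [114. 111. 108.] (244, 156, 15, 15)
plate_b 0.63 [290. 158.] 177 [162. 
[... 835 characters left out ...]
38. 191. 183.] (324, 252, 15, 26)
plate_b 0.76 [338. 212.] 355 [244. 214.  88.] (330, 205, 27, 15)
plate_b 0.68 [428. 182.] 320 [ 45. 168.  65.] (417, 170, 27, 23)
plate_b 0.63 [196. 207.] 341 [231. 129.  86.] (182, 197, 27, 22)
plate_b 0.63 [188. 248.] 328 [153. 151. 151.] (179, 240, 26, 15)
plate_b 0.49 [192. 170.] 219 [246. 244. 238.] (182, 155, 20, 26)
brass_weight 0.49 [280. 226.] 97 [165. 136.  89.] (273, 221, 11, 11)
cork_block 0.61 [326. 151.] 410 [186. 140.  94.] (317, 138, 21, 29)
{'fx': 327.6457, 'fy': 327.6457, 'cx': 319.5792, 'cy': 205.5527, 'mount': [[0.001, -0.9642, -0.2652, 0.073], [1.0, 0.0007, 0.0014, -0.0004], [-0.0012, -0.2652, 0.9642, -0.1658], [0.0, 0.0, 0.0, 1.0]]}
0.6
```

View pics/top0.png

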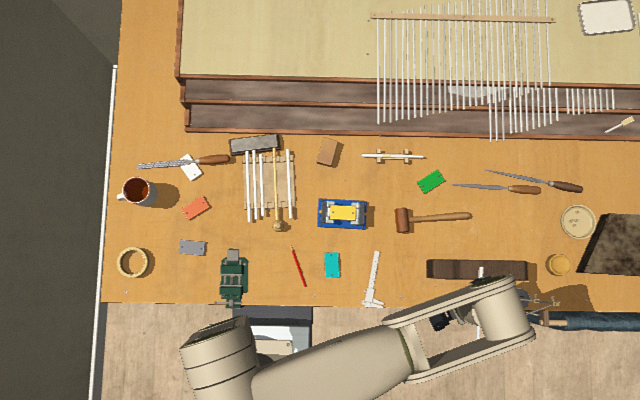

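The top view shows the brass plate on the blue nest at (338,212). Candidates for the copper plate are (196,207) copper-red, (188,248) grey, (192,165) white, (430,182) green and (330,264) teal. The one at (196,207) fits, as the only copper-red plate. I'll confirm it in an enlarged crop and work out the poses.

```bash
cat > h.py <<'E'
from plant import robot
import cv2, numpy as np
from scipy.spatial.transform import Rotation as Rot
def ray(cam, uv, pose=None):
    m=robot.camera_model(cam); d=np.array([(uv[0]-m['cx'])/m['fx'],(uv[1]-m['cy'])/m['fy'],1.])
    if cam=='wrist':
        p,R=pose; M=np.array(m['mount']); return p+R@M[:3,3], R@M[:3,:3]@d
    R=np.array(m['R']); return -R.T@np.array(m['t']), R.T@d
def at_z(cam, uv, z, pose=None):
    o,d=ray(cam,uv,pose); return o+d*(z-o[2])/d[2]
def wpose():
    s=robot.read_state(); return np.array(s['tool_pos']), Rot.from_rotvec(s['orientation']).as_matrix()
def plate(cam, pix, z, pose=None):
    "centre, yaw of long axis, size of a mask projected to height z"
    c,_=cv2.findContours(pix.astype(np.uint8),cv2.RETR_EXTERNAL,cv2.CHAIN_APPROX_NONE)
    c=max(c,key=cv2.contourArea)[:,0]
    P=np.array([at_z(cam,q,z,pose)[:2] for q in c])
    r=cv2.boxPoints(cv2.minAreaRect((P*1000).astype(np.float32)))
    e=[r[1]-r[0],r[2]-r[1]]; L=[np.linalg.norm(x) for x in e]; i=int(np.argmax(L))
    return (r.mean(0)/1000).round(4), round(np.degrees(np.arctan2(e[i][1],e[i][0]))%180,1), np.round(L,1)
E
python3 - <<'E'
from h import *
a=cv2.imread('pics/side0.png');b=cv2.imread('pics/top0.png')
c1=cv2.resize(b[140:290,130:390],(780,450),interpolation=cv2.INTER_CUBIC);cv2.imwrite('pics/crop1.png',c1)
c2=cv2.resize(a[130:330,200:420],(660,600),interpolation=cv2.INTER_CUBIC);cv2.imwrite('pics/crop2.png',c2)
for cam in ['top','side']:
  for d in robot.outline_of(cam,'plate_a'):
    z=.053 if d['pixel'][0]>300 and d['pixel'][1] in range(0) else None
    n=np.hypot(*(np.array(d['pixel'])-([338,212] if cam=='top' else [318,235])))<5
    print(cam,np.round(d['pixel']),plate(cam,d['pixels'],.053 if n else .01))
  for t,z in [('nest',.012),('cork_block',.029),('brass_weight',.044)]:
    for d in robot.outline_of(cam,t): print(cam,t,plate(cam,d['pixels'],z))
E
```

```text
top [330. 264.] (array([ 0.3444, -0.2267], dtype=float32), np.float32(1.1), array([44.5, 78.7], dtype=float32))
top [338. 212.] (array([ 0.508, -0.26 ], dtype=float32), np.float32(91.2), array([81.8, 44.1], dtype=float32))
top [428. 182.] (array([ 0.62  , -0.5442], dtype=float32), np.float32(121.9), array([80.7, 43.4], dtype=float32))
top [196. 207.] (array([0.5173, 0.213 ], dtype=float32), np.float32(122.9), array([79.4, 45.4], dtype=float32))
top [188. 248.] (array([0.3903, 0.2184], dtype=float32), np.float32(85.4), array([42.7, 80.1], dtype=float32))
top [192. 170.] (array([0.6395, 0.2313], dtype=float32), np.float32(37.3), array([44. , 56.5], dtype=float32))
top nest (array([ 0.5069, -0.2552], dtype=float32), np.float32(89.4), array([ 91.3, 151.5], dtype=float32))
top cork_block (array([ 0.7054, -0.2075], dtype=float32), np.float32(166.4), array([88.1, 50.4], dtype=float32))
top brass_weight (array([ 0.4607, -0.057 ], dtype=float32), np.float32(91.2), array([31.4, 31.4], dtype=float32))
side [318. 235.] (array([ 0.5052, -0.2647], dtype=float32), np.float32(88.4), array([46.7, 90.8], dtype=float32))
side [257. 249.] (array([ 0.3549, -0.2324], dtype=float32), np.float32(3.9), array([51.3, 53.9], dtype=float32))
side [396. 324.] (array([ 0.6186, -0.5503], dtype=float32), np.float32(123.9), array([83.3, 49.4], dtype=float32))
side [254. 160.] (array([0.3887, 0.211 ], dtype=float32), np.float32(86.6), array([43.7, 96.2], dtype=float32))
side [290. 158.] (array([0.5129, 0.2059], dtype=float32), np.float32(124.9), array([82.8, 48.4], dtype=float32))
side [328. 151.] (array([0.6479, 0.2334], dtype=float32), np.float32(39.6), array([60.7, 98.1], dtype=float32))
side nest (array([ 0.5068, -0.2434], dtype=float32), np.float32(88.0), array([ 91.9, 206.8], dtype=float32))
side cork_block (array([ 0.6997, -0.2264], dtype=float32), np.float32(162.9), array([87. , 84.7], dtype=float32))
```

View pics/crop1.png

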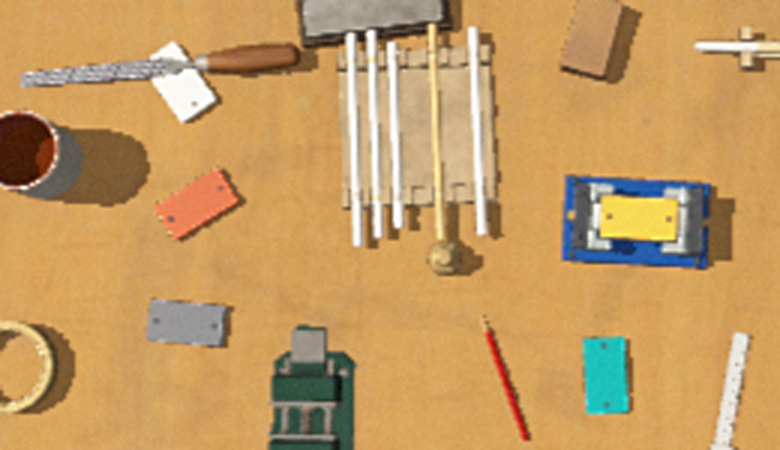

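View pics/crop2.png

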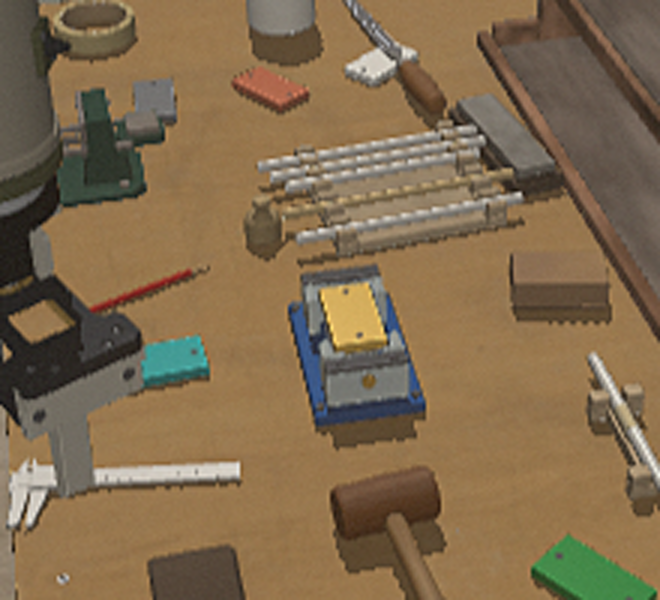

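The crops show the copper-red plate lying free at top pixel (196,207), which is world (0.515, 0.21) with its long axis at about 124°. The size of 80x45 mm checks out. The brass plate is in the blue nest at about (0.507,-0.26) with its long axis near 90°. I'm moving over the nest with the fingers shut.

Emit:
carry_out --pt "0.3515 -0.1516 0.048 0 0 -65.2" --pt "0.3515 -0.1516 0.048 0 0 -65.2" --pt "0.3515 -0.1516 0.048 0 0 -65.2" --pt "0.3515 -0.1516 0.048 0 0 -65.2" --pt "0.3515 -0.1516 0.048 0 0 -65.2" --pt "0.3515 -0.1516 0.048 0 0 -65.2" --pt "0.3515 -0.1516 0.048 0 0 -65.2" --pt "0.3515 -0.1516 0.048 0 0 -65.2" --pt "0.3515 -0.1516 0.048 0 0 -65.2" --pt "0.3515 -0.1516 0.048 0 0 -65.2" --pt "0.3515 -0.1516 0.048 0 0 -65.2" --jaw 255 --force 20

```text
t: 2.38
tool_pos: [0.5067, -0.2606, 0.1709]
orientation: [2.223, 2.219, 0.0]
force: [-0.2, 0.4, -0.5]
opening: 0.0008
gripper_force: 0.0
```

```bash
cat > look.py <<'E'
import sys
from h import *
name,z=sys.argv[1],float(sys.argv[2])
pose=wpose(); im=robot.read_camera('wrist'); cv2.imwrite(f'pics/{name}.png',im[:,:,::-1])
s=robot.read_state(); print(s['t'],np.round(pose[0],4),'yaw',np.degrees(np.arctan2(pose[1][1,0],pose[1][0,0])).round(2),'tilt',pose[1][:,2].round(4),s['force'],s['opening'])
for t,zz in [('plate_a',z),('nest',.012)]:
    for d in robot.outline_of('wrist',t):
        print(t,round(d['conf'],2),np.round(d['pixel']),im[d['pixels']].mean(0).round(),plate('wrist',d['pixels'],zz,pose))
E
python3 look.py w1 .053
```

```text
2.425 [ 0.5067 -0.2606  0.1709] yaw 89.88 tilt [ 2.e-04 -2.e-04 -1.e+00] [ 0.18633804  0.15056685 -0.79246945] 0.0006444921852675423
plate_a 0.84 [320. 192.] [203. 160.  78.] (array([ 0.5072, -0.2579], dtype=float32), np.float32(88.8), array([43.9, 80.5], dtype=float32))
nest 0.38 [529. 136.] [136. 104.  76.] (array([ 0.7109, -0.2076], dtype=float32), np.float32(166.1), array([101.9,  54. ], dtype=float32))
```

View pics/w1.png

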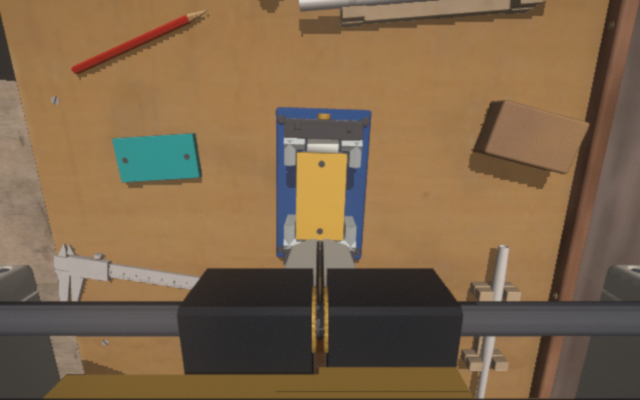

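The wrist view shows the brass plate at (320,195), centred under the tool within 3 mm, and the measured size fits. I'll go down and press.

Emit:
carry_out --pt "0.0025 0.0005 0.05 0 0 0" --pt "0.0025 0.0005 0.1 0 0 0" --pt "0.0025 0.0005 0.113 0 0 0" --pt "0.0025 0.0005 0.117 0 0 0" --pt "0.0025 0.0005 0.12 0 0 0" --pt "0.0025 0.0005 0.123 0 0 0" --pt "0.0025 0.0005 0.126 0 0 0" --pt "0.0025 0.0005 0.129 0 0 0"

```text
t: 3.52
tool_pos: [0.508, -0.2573, 0.0421]
orientation: [2.221, 2.221, 0.0]
force: [-0.3, 0.3, -0.0]
opening: 0.0004
gripper_force: 0.0
```

Emit:
carry_out --pt "0 0 0.003 0 0 0" --pt "0 0 0.006 0 0 0" --pt "0 0 0.009 0 0 0" --pt "0 0 0.012 0 0 0" --pt "0 0 0.012 0 0 0"

```text
t: 4.15
tool_pos: [0.5072, -0.2568, 0.0289]
orientation: [-2.221, -2.22, 0.0]
force: [-0.3, -0.3, 0.9]
opening: 0.0004
gripper_force: 0.0
```

Emit:
carry_out --pt "0 0 0.003 0 0 0" --pt "0 0 0.005 0 0 0" --pt "0 0 0.007 0 0 0" --pt "0 0 0.007 0 0 0"

```text
t: 4.65
tool_pos: [0.5077, -0.2571, 0.0225]
orientation: [-2.221, -2.221, 0.0]
force: [0.4, 0.4, 0.3]
opening: 0.0004
gripper_force: 0.0
```

Emit:
carry_out --pt "0 0 0.002 0 0 0" --pt "0 0 0.004 0 0 0" --pt "0 0 0.004 0 0 0"

```text
t: 5.03
tool_pos: [0.5079, -0.2573, 0.0222]
orientation: [-2.221, -2.222, 0.0]
force: [-15.4, 7.7, 32.0]
opening: 0.0007
gripper_force: 16.2
```

There is firm contact: 32 N with the tips at z=0.022, which is floor plus plate thickness. I'll lift and check.

Emit:
carry_out --pt "0 0 -0.03 0 0 0" --pt "0 0 -0.09 0 0 0" --pt "0 0 -0.15 0 0 0" --pt "0 0 -0.15 0 0 0" --pt "0 0 -0.15 0 0 0"

```text
t: 5.65
tool_pos: [0.5076, -0.2571, 0.1684]
orientation: [2.221, 2.221, 0.0]
force: [-0.1, 0.3, 0.0]
opening: 0.0006
gripper_force: 0.0
```

```bash
python3 look.py w2 .022
python3 - <<'E'
from h import *
im=cv2.imread('pics/w2.png'); h=cv2.cvtColor(im,cv2.COLOR_BGR2HSV)
m=cv2.inRange(h,(105,120,40),(125,255,255)); m=cv2.morphologyEx(m,cv2.MORPH_OPEN,np.ones((3,3)))
pose=wpose(); print(plate('wrist',m,.012,pose))
ys,xs=np.where(m); print(xs.min(),xs.max(),ys.min(),ys.max())
for r in range(120,255,15):
    x=np.where(m[r])[0]
    if len(x): print(r,at_z('wrist',(x.min(),r),.012,pose)[:2].round(4),at_z('wrist',(x.max(),r),.012,pose)[:2].round(4))
cv2.imwrite('pics/w2c.png',cv2.resize(im[90:280,240:400],None,fx=3,fy=3,interpolation=cv2.INTER_CUBIC))
E
```

```text
5.7 [ 0.5076 -0.2571  0.1684] yaw 89.99 tilt [ 1.e-04 -1.e-04 -1.e+00] [ 0.56109897  0.67651795 -0.52360176] 0.0005992442945574428
plate_a 0.69 [155. 157.] [ 57. 138. 133.] (array([ 0.3511, -0.226 ], dtype=float32), np.float32(3.7), array([42.4, 80. ], dtype=float32))
plate_a 0.65 [320. 191.] [192. 151.  74.] (array([ 0.5073, -0.2578], dtype=float32), np.float32(88.1), array([43.5, 78.8], dtype=float32))
nest 0.84 [320. 159.] [ 96. 102. 117.] (array([ 0.5074, -0.2599], dtype=float32), np.float32(87.9), array([ 92.4, 162.6], dtype=float32))
(array([ 0.5397, -0.2589], dtype=float32), np.float32(88.0), array([ 19.8, 122.6], dtype=float32))
277 368 112 251
120 [ 0.4728 -0.187 ] [ 0.5513 -0.1869]
135 [ 0.4648 -0.2009] [ 0.5509 -0.2008]
150 [ 0.4643 -0.2151] [ 0.5505 -0.215 ]
165 [ 0.4639 -0.2297] [ 0.5501 -0.2296]
180 [ 0.4634 -0.2446] [ 0.5497 -0.2445]
195 [ 0.4628 -0.2599] [ 0.5492 -0.2598]
210 [ 0.4623 -0.2756] [ 0.5488 -0.2755]
225 [ 0.4618 -0.2917] [ 0.5483 -0.2915]
240 [ 0.4612 -0.3082] [ 0.5479 -0.308 ]
```

View pics/w2c.png

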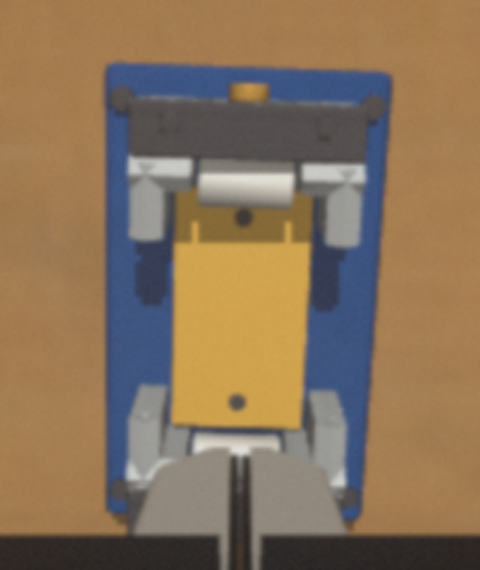

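The crop shows the brass plate lying low, with the far roller (crop 245,188) now above its end. It appears level and the right size at floor height. Next, over to the copper plate with the jaw open.

Emit:
carry_out --pt "0.467 0.0075 -0.005 0 0 -34" --pt "0.467 0.0075 -0.005 0 0 -34" --pt "0.467 0.0075 -0.005 0 0 -34" --pt "0.467 0.0075 -0.005 0 0 -34" --pt "0.467 0.0075 -0.005 0 0 -34" --pt "0.467 0.0075 -0.005 0 0 -34" --pt "0.467 0.0075 -0.005 0 0 -34" --pt "0.467 0.0075 -0.005 0 0 -34" --pt "0.467 0.0075 -0.005 0 0 -34" --pt "0.467 0.0075 -0.005 0 0 -34" --pt "0.467 0.0075 -0.005 0 0 -34" --jaw 0

```text
t: 7.18
tool_pos: [0.5151, 0.2086, 0.1731]
orientation: [-1.477, -2.772, 0.001]
force: [-0.1, -0.1, -0.1]
opening: 0.0927
gripper_force: 0.0
```

```bash
python3 look.py w3 .01
```

```text
7.225 [0.5151 0.2086 0.1731] yaw 123.91 tilt [-9.e-04 -5.e-04 -1.e+00] [ 0.43473615 -0.13232922 -0.17882525] 0.09297503617530874
plate_a 0.92 [434. 231.] [201. 191. 182.] (array([0.6395, 0.2355], dtype=float32), np.float32(37.8), array([44.7, 61.8], dtype=float32))
plate_a 0.82 [326. 183.] [176.  97.  68.] (array([0.5166, 0.2141], dtype=float32), np.float32(123.2), array([81.9, 43.8], dtype=float32))
```

View pics/w3.png

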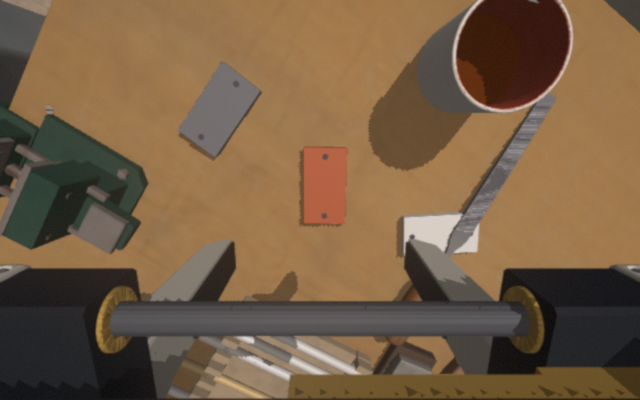

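The wrist view shows the copper plate at (325,185), centred between the fingers. The grey one at (220,110), the white one at (440,235) and the mug are all clear of the fingers. Descending.

Emit:
carry_out --pt "0.0037 0.0043 0.06 0 0 0.7" --pt "0.0037 0.0043 0.12 0 0 0.7" --pt "0.0037 0.0043 0.15 0 0 0.7" --pt "0.0037 0.0043 0.165 0 0 0.7" --pt "0.0037 0.0043 0.169 0 0 0.7" --pt "0.0037 0.0043 0.169 0 0 0.7" --pt "0.0037 0.0043 0.169 0 0 0.7"

```text
t: 8.2
tool_pos: [0.5181, 0.2157, 0.0064]
orientation: [1.491, 2.763, 0.003]
force: [0.9, 0.8, -0.3]
opening: 0.0932
gripper_force: 0.0
```

Emit:
carry_out --pt "0 0 0 0 0 0" --pt "0 0 0 0 0 0" --pt "0 0 0 0 0 0" --pt "0 0 0 0 0 0" --pt "0 0 0 0 0 0" --pt "0 0 0 0 0 0" --jaw 255 --force 25

```text
t: 8.95
tool_pos: [0.5167, 0.2153, 0.0046]
orientation: [-1.492, -2.765, 0.0]
force: [0.5, 0.1, 0.6]
opening: 0.0435
gripper_force: 25.0
```

Emit:
carry_out --pt "0 0 -0.04 0 0 0" --pt "0 0 -0.1 0 0 0" --pt "-0.02 -0.01 -0.15 0 0 3" --pt "-0.055 -0.04 -0.155 0 0 7" --pt "-0.1 -0.07 -0.155 0 0 12" --pt "-0.15 -0.1 -0.155 0 0 16" --pt "-0.2 -0.135 -0.155 0 0 20" --pt "-0.25 -0.17 -0.155 0 0 25" --pt "-0.3 -0.205 -0.155 0 0 30" --pt "-0.345 -0.235 -0.155 0 0 33" --pt "-0.375 -0.255 -0.155 0 0 35" --pt "-0.39 -0.267 -0.155 0 0 35"

```text
t: 10.45
tool_pos: [0.507, -0.2589, 0.1592]
orientation: [-2.255, -2.186, 0.0]
force: [-0.7, -0.1, -1.1]
opening: 0.0436
gripper_force: 25.0
```

Emit:
carry_out --pt "0 0 0 0 0 0" --pt "0 0 0 0 0 0"

```text
t: 10.7
tool_pos: [0.5077, -0.256, 0.1594]
orientation: [-2.252, -2.189, -0.0]
force: [-0.0, 0.6, -1.9]
opening: 0.0437
gripper_force: 25.0
```

```bash
python3 - <<'E'
from plant import robot
s=robot.read_state();print(s['tool_pos'][2],s['opening'])
E
python3 look.py w4 .163
python3 - <<'E'
from h import *
pose=wpose(); p,R=pose; print(p)
for d in robot.outline_of('wrist','nest'): print(d['pixel'],d['conf'],cv2.boundingRect(d['pixels'].astype(np.uint8)))
E
```

```text
0.1593796318221602 0.04373594358555203
10.75 [ 0.5077 -0.256   0.1594] yaw 88.37 tilt [-4.e-04  8.e-04 -1.e+00] [ 0.27781093  0.10385313 -1.09817433] 0.04351691224285623
plate_a 0.92 [319. 241.] [178.  96.  69.] (array([ 0.5075, -0.2491], dtype=float32), np.float32(88.4), array([45. , 65.4], dtype=float32))
plate_a 0.83 [150. 167.] [ 58. 141. 136.] (array([ 0.4248, -0.2058], dtype=float32), np.float32(3.5), array([22.7, 42.8], dtype=float32))
plate_a 0.81 [319. 170.] [164. 129.  67.] (array([ 0.5088, -0.2088], dtype=float32), np.float32(178.4), array([23.8, 15.1], dtype=float32))
nest 0.7 [320. 145.] [ 99. 101. 113.] (array([ 0.5081, -0.2412], dtype=float32), np.float32(88.4), array([ 92.7, 123.5], dtype=float32))
[ 0.50790171 -0.25596607  0.15968007]
[320.3, 145.2] 0.7 (271, 112, 99, 127)
```

View pics/w4.png

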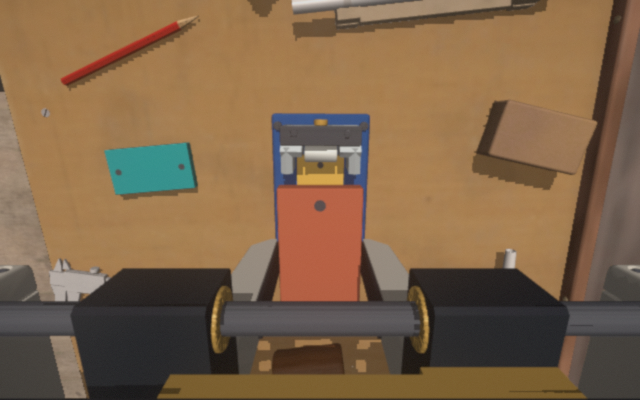

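The copper plate is held level, with its far edge at row ~185. The nest's far edge is at row ~113 and the yaws agree. I'll measure the offset between the two.

Run:
```python
from h import *
pose=wpose(); p,R=pose
im=cv2.imread('pics/w4.png'); h=cv2.cvtColor(im,cv2.COLOR_BGR2HSV)
red=cv2.inRange(h,(4,120,80),(11,255,255)); blue=cv2.inRange(h,(105,120,40),(125,255,255))
def span(v): x=np.where(v)[0]; return (x.min(),x.max()) if len(x) else None
def loc(uv,z): return (R.T@(at_z('wrist',uv,z,pose)-p))[:2].round(4)
red[:,:260]=0; red[:,380:]=0
for c in (290,320,350): print('red top',c,span(red[150:260,c]>0)[0]+150, loc((c,span(red[150:260,c]>0)[0]+150),p[2]+.0054))
for r in (190,215,235): a,b=span(red[r]); print('red row',r,a,b,loc((a,r),p[2]+.0054),loc((b,r),p[2]+.0054))
for c in (285,300,340,355): y=span(blue[90:200,c]>0)[0]+90; print('blue top',c,y,loc((c,y),.012))
for r in (140,160,180,210,225): a,b=span(blue[r]); print('blue row',r,a,b,loc((a,r),.012),loc((b,r),.012))
cv2.imwrite('pics/w4c.png',cv2.resize(im[100:250,260:380],None,fx=4,fy=4,interpolation=cv2.INTER_CUBIC))
# guides in w2 (pose: 0.5076,-0.2571,0.1684 yaw 89.99): ends along the pocket at z .046
```

```text
red top 290 185 [ 0.04   -0.0152]
red top 320 186 [ 0.0395 -0.0003]
red top 350 185 [0.04   0.0147]
red row 190 277 362 [ 0.0374 -0.0218] [0.0374 0.0208]
red row 215 278 361 [ 0.0243 -0.0217] [0.0243 0.0208]
red row 235 279 360 [ 0.0134 -0.0216] [0.0134 0.0206]
blue top 285 115 [ 0.0737 -0.0324]
blue top 300 115 [ 0.0737 -0.0185]
blue top 340 115 [0.0737 0.0184]
blue top 355 115 [0.0737 0.0322]
blue row 140 274 367 [ 0.051  -0.0433] [0.0511 0.0442]
blue row 160 275 366 [ 0.0322 -0.043 ] [0.0323 0.0439]
blue row 180 276 365 [ 0.0128 -0.0428] [0.0129 0.0437]Traceback (most recent call last):
  File "<stdin>", line 11, in <module>
TypeError: cannot unpack non-iterable NoneType object
```

Run:
```python
from h import *
pose=wpose(); p,R=pose
im=cv2.imread('pics/w4.png').astype(float); d=im[:,:,0]-im[:,:,2]  # blue-red
def loc(uv,z): return (R.T@(at_z('wrist',uv,z,pose)-p))[:2].round(4)
print('col300',d[108:120,290:310].mean(1).round()); print('col340',d[108:120,335:355].mean(1).round())
for r in (140,170): print(r,'L',d[r:r+3,266:280].mean(0).round(),'R',d[r:r+3,362:376].mean(0).round())
for row in (112.5,113.5,114.5): print(row,loc((320,row),.012))
for c in (271.5,272.5,273.5,367.5,368.5,369.5): print(c,loc((c,140),.012))
cv2.imwrite('pics/w4c.png',cv2.resize(im[100:200,260:380],None,fx=5,fy=5,interpolation=cv2.INTER_CUBIC))
```

```text
col300 [-87. -86. -87. -86. -73. -17.  50.  73.  73.  72.  72.  72.]
col340 [-86. -86. -86. -86. -79. -39.  34.  69.  71.  71.  72.  72.]
140 L [-86. -86. -86. -86. -86. -73. -19.  39.  62.  68.  70.  70.  67.  47.] R [ 58.  69.  71.  70.  68.  58.  10. -60. -84. -87. -86. -86. -85. -84.]
170 L [-81. -80. -80. -80. -79. -79. -67. -16.  38.  58.  64.  64.  65.  65.] R [ 70.  68.  67.  62.  45. -11. -70. -87. -88. -89. -88. -88. -88. -88.]
112.5 [ 0.0759 -0.0001]
113.5 [ 0.075  -0.0001]
114.5 [ 0.0742 -0.0001]
271.5 [ 0.051  -0.0457]
272.5 [ 0.051  -0.0447]
273.5 [ 0.051  -0.0438]
367.5 [0.0511 0.0446]
368.5 [0.0511 0.0456]
369.5 [0.0511 0.0465][ WARN:0@0.070] global loadsave.cpp:1063 imwrite_ Unsupported depth image for selected encoder is fallbacked to CV_8U.
```

View pics/w4c.png

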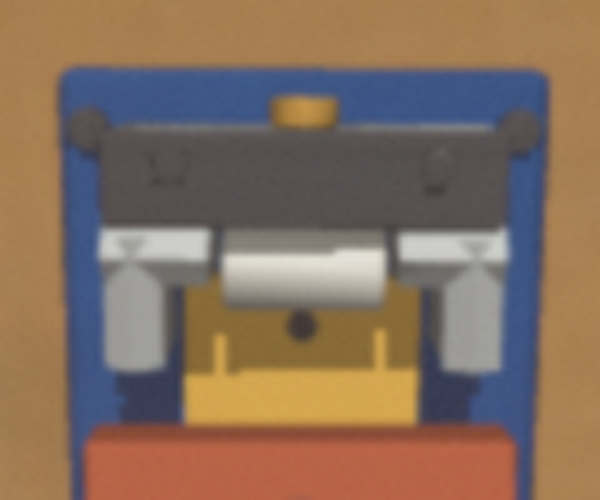

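The crop shows the copper plate's end face at rows 185–188. From that, the plate centre is about 1 mm off the pocket centre lengthwise, aligned sideways and in yaw. Lowering onto the rollers.

Emit:
carry_out --pt "-0.001 0.0003 0.03 0 0 0" --pt "-0.001 0.0003 0.07 0 0 0" --pt "-0.001 0.0003 0.095 0 0 0" --pt "-0.001 0.0003 0.102 0 0 0" --pt "-0.001 0.0003 0.105 0 0 0" --pt "-0.001 0.0003 0.107 0 0 0" --pt "-0.001 0.0003 0.109 0 0 0" --pt "-0.001 0.0003 0.109 0 0 0"

```text
t: 11.9
tool_pos: [0.5082, -0.2584, 0.0511]
orientation: [2.254, 2.188, 0.0]
force: [-0.8, 0.6, -2.4]
opening: 0.0436
gripper_force: 25.0
```

Emit:
carry_out --pt "0 0 0.001 0 0 0" --pt "0 0 0.0015 0 0 0" --pt "0 0 0.0015 0 0 0"

```text
t: 12.28
tool_pos: [0.5078, -0.2582, 0.0491]
orientation: [-2.254, -2.188, 0.0]
force: [-0.7, 0.1, -1.7]
opening: 0.0434
gripper_force: 25.0
```

Emit:
carry_out --pt "0 0 0.001 0 0 0" --pt "0 0 0.002 0 0 0" --pt "0 0 0.002 0 0 0"

```text
t: 12.65
tool_pos: [0.508, -0.2583, 0.0473]
orientation: [2.254, 2.188, 0.0]
force: [-0.2, 0.6, 0.7]
opening: 0.0432
gripper_force: 25.0
```

The weight is now borne by the rollers (+0.7 N). I'll release, rise and look.

Emit:
carry_out --pt "0 0 0 0 0 0" --pt "0 0 0 0 0 0" --pt "0 0 0 0 0 0" --pt "0 0 0 0 0 0" --pt "0 0 -0.03 0 0 0" --pt "0 0 -0.08 0 0 0" --pt "0 0 -0.12 0 0 0" --pt "0 0 -0.12 0 0 0" --pt "0 0 -0.12 0 0 0" --jaw 0

```text
t: 13.78
tool_pos: [0.5077, -0.2581, 0.1666]
orientation: [-2.254, -2.188, 0.0]
force: [-0.6, 0.1, 0.2]
opening: 0.0931
gripper_force: 0.0
```

Emit:
carry_out --pt "0 0 0 0 0 0" --pt "0 0 0 0 0 0" --pt "0 0 0 0 0 0" --pt "0 0 0 0 0 0" --pt "0 0 0 0 0 0" --pt "0 0 0 0 0 0" --jaw 255

```text
t: 14.52
tool_pos: [0.5079, -0.2582, 0.1672]
orientation: [2.254, 2.188, 0.0]
force: [0.5, 0.1, 0.2]
opening: 0.0372
gripper_force: 0.0
```

```bash
python3 look.py w5 .053
python3 - <<'E'
import cv2
im=cv2.imread('pics/w5.png'); cv2.imwrite('pics/w5c.png',cv2.resize(im[90:290,240:400],None,fx=3,fy=3,interpolation=cv2.INTER_CUBIC))
E
```

```text
14.575 [ 0.5079 -0.2582  0.1672] yaw 88.3 tilt [ 0. -0. -1.] [ 0.57654886 -0.68293825 -0.48820533] 0.03342768575756489
plate_a 0.7 [321. 198.] [184. 102.  76.] (array([ 0.5075, -0.2593], dtype=float32), np.float32(88.4), array([43.9, 82.3], dtype=float32))
plate_a 0.61 [528. 135.] [142. 109.  80.] (array([ 0.6852, -0.2047], dtype=float32), np.float32(165.8), array([88.4, 47.3], dtype=float32))
plate_a 0.56 [153. 165.] [ 59. 143. 138.] (array([ 0.3671, -0.2221], dtype=float32), np.float32(3.2), array([38.4, 72.4], dtype=float32))
plate_a 0.51 [304. 154.] [137. 109.  62.] (array([ 0.4921, -0.2164], dtype=float32), np.float32(178.4), array([3.4, 2.5], dtype=float32))
nest 0.89 [320. 158.] [ 99. 102. 116.] (array([ 0.5075, -0.263 ], dtype=float32), np.float32(88.4), array([ 92.6, 164.2], dtype=float32))
```

View pics/w5c.png

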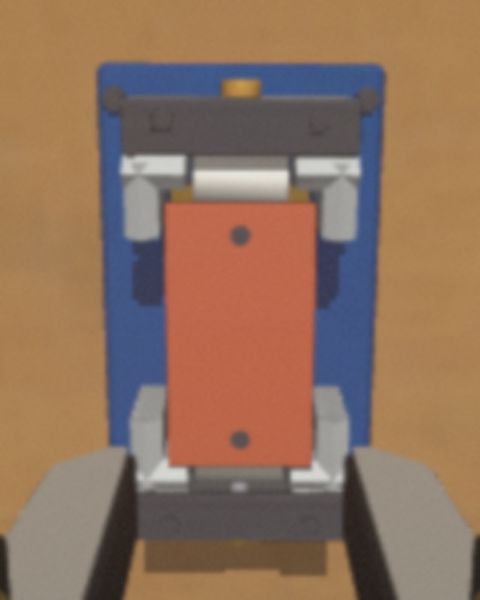

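The copper plate lies square in the pocket on both rollers, at crop (240,335). Its centre is at (0.5075,-0.259), about 1 mm off the tool axis. Now I press it the same way.

Emit:
carry_out --pt "-0.001 0 0.03 0 0 0" --pt "-0.001 0 0.06 0 0 0" --pt "-0.001 0 0.085 0 0 0" --pt "-0.001 0 0.1 0 0 0" --pt "-0.001 0 0.11 0 0 0" --pt "-0.001 0 0.114 0 0 0" --pt "-0.001 0 0.117 0 0 0" --pt "-0.001 0 0.12 0 0 0" --pt "-0.001 0 0.123 0 0 0" --pt "-0.001 0 0.126 0 0 0" --pt "-0.001 0 0.129 0 0 0" --pt "-0.001 0 0.131 0 0 0"

```text
t: 16.18
tool_pos: [0.5083, -0.2596, 0.0365]
orientation: [2.253, 2.187, 0.0]
force: [0.4, -0.4, 1.4]
opening: 0.0006
gripper_force: 0.6
```

Emit:
carry_out --pt "0 0 0.001 0 0 0" --pt "0 0 0.002 0 0 0" --pt "0 0 0.003 0 0 0" --pt "0 0 0.003 0 0 0"

```text
t: 16.68
tool_pos: [0.5075, -0.2589, 0.0326]
orientation: [-2.253, -2.187, 0.0]
force: [-0.3, 0.7, 0.5]
opening: 0.0003
gripper_force: 0.0
```

Emit:
carry_out --pt "0 0 0.002 0 0 0" --pt "0 0 0.0035 0 0 0" --pt "0 0 0.0035 0 0 0"

```text
t: 17.05
tool_pos: [0.5078, -0.2591, 0.0322]
orientation: [-2.254, -2.188, 0.0]
force: [-11.3, 6.7, 25.5]
opening: 0.0005
gripper_force: 12.5
```

Firm at z=0.032 with 25 N, which is exactly two plates above the floor. I'll lift and verify.

Emit:
carry_out --pt "0 0 0.001 0 0 0" --pt "0 0 0.001 0 0 0" --pt "0 0 -0.03 0 0 0" --pt "0 0 -0.08 0 0 0" --pt "0 0 -0.137 0 0 0" --pt "0 0 -0.137 0 0 0" --pt "0 0 -0.137 0 0 0"

```text
t: 17.92
tool_pos: [0.5078, -0.2591, 0.1663]
orientation: [2.254, 2.188, 0.0]
force: [-0.4, -0.6, 0.3]
opening: 0.0006
gripper_force: 0.0
```

```bash
python3 look.py w6 .032
python3 - <<'E'
from h import *
im=cv2.imread('pics/w6.png'); a=cv2.resize(im[90:290,240:400],None,fx=2.9,fy=2.9,interpolation=cv2.INTER_CUBIC)
s=robot.read_camera('side')[:,:,::-1]; b=cv2.resize(s[205:285,285:330+20],(300,580)[:2],interpolation=cv2.INTER_CUBIC) 
cv2.imwrite('pics/w6c.png',np.hstack([a,b]))
E
```

```text
17.975 [ 0.5078 -0.2591  0.1663] yaw 88.3 tilt [ 1.e-04 -0.e+00 -1.e+00] [-0.40875431 -1.03377546 -1.03192332] 0.0006264647847168482
plate_a 0.87 [321. 194.] [173.  96.  72.] (array([ 0.5079, -0.26  ], dtype=float32), np.float32(88.4), array([44.2, 80.6], dtype=float32))
plate_a 0.71 [152. 162.] [ 57. 140. 135.] (array([ 0.3562, -0.2249], dtype=float32), np.float32(3.5), array([41. , 77.3], dtype=float32))
nest 0.76 [319. 157.] [ 95. 100. 118.] (array([ 0.5073, -0.2588], dtype=float32), np.float32(88.6), array([ 92.5, 157.6], dtype=float32))
```

View pics/w6c.png

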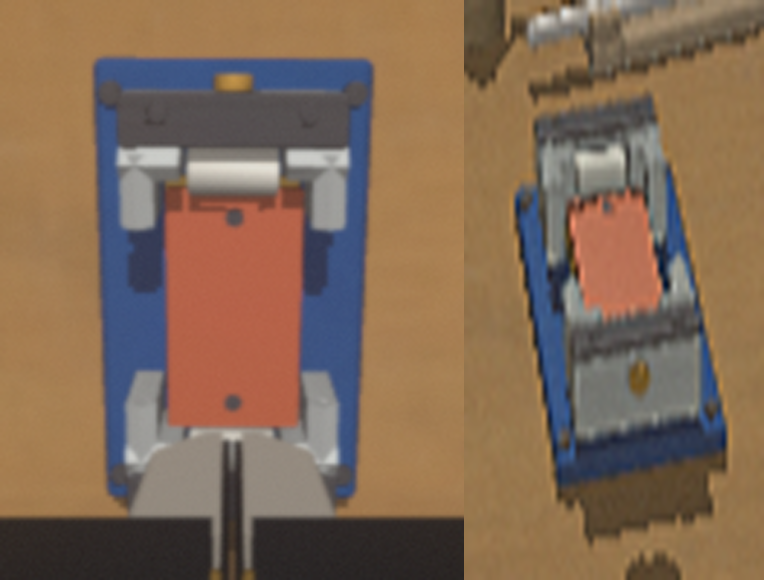

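In both views the copper plate lies low and level with the rollers above its ends. It measures 80.6 x 44.2 mm at the expected height, and the robot is clear. Handing in.

```bash
python3 -c "
from plant import robot
print(robot.close_job())"
```

```text
the job is handed in; nothing more can be done
None
```

The job is handed in at about 18 s: the brass plate was pressed firm to the nest floor (32 N at z = 22 mm), then the copper plate was laid on the rollers, released and pressed flat onto it (25 N at z = 32 mm); the brass weight and cork block were not touched.

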